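Find the flange that rocks and push it back to sit flat

ROBOT

A 7-joint arm with a two-finger parallel gripper is mounted at the origin on the work surface. World frame = base frame: x ahead of the robot, y to its left, z up, the work surface at z = 0. Lengths are in m, angles in rad, forces in N, time in s.
With the tool pointing down it reaches from about 0.4 to 0.875 m from the base axis. Payload 6.5 kg.
Tool frame: the origin (TCP) lies on the centre line of the jaws, within the pads' length; the fingertips stand 19 mm ahead of it and the grasp point (between the pads) is the TCP; z points along the fingers, y is the line along which they close (so a half turn about z gives the same grasp; the last joint's range is limited). The gripper opens to 88 mm and grips with 3 to 60 N. Pads are 18 mm wide; open, the fingers measure 123 mm over their backs; the gripper's body (75 mm by 187 mm) begins 45 mm behind the grasp point.
Start: joints at [-1.205, 0.536, -0.004, 1.538, 0.003, 1.067, -0.071], TCP at [0.272, 0.59, 0.258] pointing down, gripper open.
Joint ranges: [-2.7, 2.7], [-0.37, 2.16], [-1.27, 1.26], [0.24, 2.4], [-1.31, 4.45], [0.19, 1.91], [-2.76, 2.76]. Speed limits (rad/s): [2.39, 2.39, 3.14, 3.14, 3.14, 3.14, 3.14].

INTERFACE

Orientations are given as [roll, pitch, yaw] about the fixed x, y, z axes, in that order (R = Rz(yaw) Ry(pitch) Rx(roll)).
In Python, from cell import get_obs, read_camera, camera_model, finish_job gives the robot as it stands. The module is installed in compiled form; this text tells all that it offers.
- The arm moves only by the tool jog_arm, never from a script. Its argument "deltas" is text: rows parted by semicolons, each of 7 numbers parted by spaces: the shift along the tool's x, y, z in m, then the turn, a rotation vector about the tool's x, y, z in rad, then the closure, from -1 (fully open) to 1 (shut). A call has exactly 5 rows; each row is the pose to reach, as a shift and turn from the pose commanded when the call began, along the tool's axes at that moment; what a row does not reach only later rows make up. A row lasts 1/8 s, in which the tool goes at most 62.5 mm and 10.7 degrees, less where a joint would pass 70% of its speed; a pose out of reach is approached as far as the arm can. A call with a gripper value outside its range is refused whole. The fingers move at their own pace and stop on an object; "squeeze" is the grip in N (left out, the last holds). Time passes only in rows, so rows that repeat a pose let the fingers close, or fill a call up. It gives the time, the measured TCP pose, the force, the opening and the grip force at its end, in the units of the state.
- get_obs(): the state, without advancing time (a new reading comes with each control period).
- read_camera(name): name is "scene" or "top" or "wrist"; returns the picture (384x512x3 uint8, red, green, blue); there is no depth.
- camera_model(name): a dict with "fov_y" (degrees; the focal length in pixels is half the picture's height over the tangent of half this angle, whatever the lens; pixels are square), "cx", "cy" (the principal point, pixels), "xyz" and "rotation" of the camera in the world. Camera axes: x right, y up, looking along -z (the intrinsics and any distortion apply to the point x, -y, -z); pixel columns grow to the right and rows downward; lengths in m; the calibration is good to about 2 mm. A picture is of the moment at which its call begins: read the wrist's pose just before it. camera_model takes no time and is no camera call; for the wrist camera it gives the pose at the moment of the call.
- finish_job(): hands the job in; it is judged then, once.
The state is a dict: "clock": time; "q": joint angles; "dq": joint speeds; "joint_torque": joint torques, N m; "tool_pos": TCP position; "orientation": TCP orientation; "contact_force": force on the tool from outside, world axes, zero at the start; "ft_torque": the same for the moment, N m; "opening": finger opening in m; "grasp_force": force on a finger pad.
Only numpy, scipy, OpenCV 4.12 (cv2) and the standard library are available. Lean on these libraries where they do the work, as an engineer would, in place of code of your own. Each camera call takes 0.05 s, during which the arm holds its last target. There are 200 camera calls.

TASK

Check the two aluminium flanges on the steel plate for rocking: on the left one press the red-dotted corner down onto the steel, then the blue-dotted corner, and do the same on the right one. Then push the one that rocks away from the robot along the steel, off whatever is stuck under it, until all of it lies flat on the steel beyond the yellow line. Do not lift the flanges, leave the sound flange where it is, and do not disturb the other things.

Things in the scene. Friction and masses are not known exactly. Their poses are not given: they have to be found in the camera images.
- steel_plate: fixed flat steel checking plate lying on the worktop, 340 (its x) x 500 (its y) x 20 mm thick, top face 20 mm above its origin (centre of the underside). Its x points away from the robot, yaw within 0.1 rad. A yellow line 10 mm wide runs along its y at its x = 0; the near half (x < 0) holds the flanges, the far half is clean
- flange_left: the left one of two alike square aluminium flanges (left = robot's left, +y): plate 110 x 110 x 12 mm, edges along its x and y; on it a solid round boss, 48 mm diameter, 12 to 44 mm above the underside; 0.4 to 0.65 kg. Origin: centre of the underside, z up. Starts on the near half of the steel, yaw within 0.35 rad of the steel's. One flange rocks, which is not told: see the red and blue dots
- flange_right: the right one of two alike square aluminium flanges (left = robot's left, +y): plate 110 x 110 x 12 mm, edges along its x and y; on it a solid round boss, 48 mm diameter, 12 to 44 mm above the underside; 0.4 to 0.65 kg. Origin: centre of the underside, z up. Starts on the near half of the steel, yaw within 0.35 rad of the steel's. One flange rocks, the other is flat and firm
- left_red (a point): the red paint dot, 18 mm across, on the top face (12 mm above the underside) of the left flange, near its corner at its own x = -42, y = +42 mm. Flat: 12 mm above the steel's top. On the flange that sits on a hidden 3.5 mm lump near under its centre, a few N bring this corner down onto the steel and the opposite one up: the drops of its red and blue dots, from rest to pressed, add to about 4 mm or more; the sound one gives nothing
- left_blue (a point): the blue paint dot, 18 mm across, on the top face (12 mm above the underside) of the left flange, near its corner at its own x = +42, y = -42 mm. Flat: 12 mm above the steel's top. On the flange that sits on a hidden 3.5 mm lump near under its centre, a few N bring this corner down onto the steel and the opposite one up: the drops of its red and blue dots, from rest to pressed, add to about 4 mm or more; the sound one gives nothing
- right_red (a point): the red paint dot, 18 mm across, on the top face (12 mm above the underside) of the right flange, near its corner at its own x = -42, y = +42 mm. Flat: 12 mm above the steel's top. On the flange that sits on a hidden 3.5 mm lump near under its centre, a few N bring this corner down onto the steel and the opposite one up: the drops of its red and blue dots, from rest to pressed, add to about 4 mm or more; the sound one gives nothing
- right_blue (a point): the blue paint dot, 18 mm across, on the top face (12 mm above the underside) of the right flange, near its corner at its own x = +42, y = -42 mm. Flat: 12 mm above the steel's top. On the flange that sits on a hidden 3.5 mm lump near under its centre, a few N bring this corner down onto the steel and the opposite one up: the drops of its red and blue dots, from rest to pressed, add to about 4 mm or more; the sound one gives nothing
- cap: bystander: loose white radiator cap, 28 mm across, 25 mm tall, standing on the far half of the steel plate midway between the two flanges' ways back. Origin: centre of the underside
- spanner: bystander: steel spanner 190 mm long lying on the worktop at the left of the steel plate. Origin: under its middle
- torch: bystander: blue plastic torch 150 mm long, 44 mm across its head, lying on the worktop at the right of the steel plate. Origin: under its middle, x along it
- can: bystander: can, 70 mm across, 100 mm tall, on the worktop at the right behind the torch. Origin: centre of the underside
Mind the look-alikes: they are no part of the job. Leave any green or purple look-alike of the flange_left alone. Leave any black look-alike of the flange_right alone.

How it is judged:
On the way, in this order (a step that is already met when the one before it is completed fails the run):
1. the left flange is pressed right down at its red corner with the fingers (over 2 N, within 30 mm of the dot) while both flanges are still on the near half (contact force between the fingers and flange_left above 2 N and horizontal distance between the grasp point and left_red below 0.03 m and z of left_red in the frame of steel_plate below 0.034 m and x of each of flange_left, flange_right in the frame of steel_plate below -0.03 m), for 0.2 s.
2. the left flange is pressed right down at its blue corner with the fingers (over 2 N, within 30 mm of the dot) while both flanges are still on the near half (contact force between the fingers and flange_left above 2 N and horizontal distance between the grasp point and left_blue below 0.03 m and z of left_blue in the frame of steel_plate below 0.034 m and x of each of flange_left, flange_right in the frame of steel_plate below -0.03 m), for 0.2 s.
3. the right flange is pressed right down at its red corner with the fingers (over 2 N, within 30 mm of the dot) while both flanges are still on the near half (contact force between the fingers and flange_right above 2 N and horizontal distance between the grasp point and right_red below 0.03 m and z of right_red in the frame of steel_plate below 0.034 m and x of each of flange_left, flange_right in the frame of steel_plate below -0.03 m), for 0.2 s.
4. the right flange is pressed right down at its blue corner with the fingers (over 2 N, within 30 mm of the dot) while both flanges are still on the near half (contact force between the fingers and flange_right above 2 N and horizontal distance between the grasp point and right_blue below 0.03 m and z of right_blue in the frame of steel_plate below 0.034 m and x of each of flange_left, flange_right in the frame of steel_plate below -0.03 m), for 0.2 s.
At the end, for the whole second after the job is handed in: The rocking flange lies flat and still on the steel (tilt under 0.015 rad, underside within 1.5 mm), its centre 55 to 125 mm beyond the yellow line and within 205 mm of the plate's middle sideways; the sound flange is flat and within 15 mm of its start (((angle between each of flange_left, flange_right's own z axis and vertical below 0.015 rad and z of each of flange_left, flange_right in the frame of steel_plate below 0.0215 m and linear speed of each of flange_left, flange_right below 0.01 m/s and distance of flange_right from where it was at the start of the episode below 0.015 m and x of flange_left in the frame of steel_plate between 0.055 and 0.125 m and y of flange_left in the frame of steel_plate between -0.205 and 0.205 m) or (angle between each of flange_right, flange_left's own z axis and vertical below 0.015 rad and z of each of flange_right, flange_left in the frame of steel_plate below 0.0215 m and linear speed of each of flange_right, flange_left below 0.01 m/s and distance of flange_left from where it was at the start of the episode below 0.015 m and x of flange_right in the frame of steel_plate between 0.055 and 0.125 m and y of flange_right in the frame of steel_plate between -0.205 and 0.205 m))); the robot touches nothing.
It fails at once if a flange is lifted more than 15 mm off the steel (z of any of flange_left, flange_right in the frame of steel_plate above 0.035 m).
It fails at once if the cap, spanner, torch or can is moved more than 20 mm (distance of any of cap, spanner, torch, can from where it was at the start of the episode above 0.02 m).
It also fails if it takes over 67 s, if anything falls off the work surface, if the arm or the gripper's body presses on something with over 40 N, if the wrist force passes 120 N, or if a joint passes its speed limit or range.

## Working session

There is one attempt and no reset: what is moved stays moved. The work goes in short steps, Python scripts to look and compute and a tool call to move; the robot and the scene stay as the last step left them, time stands still between calls to the robot, and variables do not carry over. Pictures are saved under pics/ and viewed, at most 10 in all, crops included, and the job is handed in when it is done.

Besides the shell and the picture viewer there is one more tool, called after "Call:" by a JSON object that holds its "method" and its "body". jog_arm: Moves the arm, as the interface text tells. Its arguments: {"type":"object","properties":{"deltas":{"type":"string"},"squeeze":{"type":"number"}},"required":["deltas"]}

```bash
mkdir -p pics; python3 - <<'E'
from cell import *
import cv2
for n in("top","scene"):
    cv2.imwrite(f"pics/{n}0.png",read_camera(n)[:,:,::-1]);print(n,camera_model(n))
o=get_obs();print(o)
E
```

```text
top {'fov_y': 45.70677882373186, 'cx': 261.79651409988395, 'cy': 192.50881915174713, 'xyz': array([ 0.24416811, -0.03541065,  1.52494437]), 'rotation': array([ 0.15633839,  0.017099  , -1.58709206])}
scene {'fov_y': 42.505772801166074, 'cx': 256.6365081138122, 'cy': 191.5481883852972, 'xyz': array([ 1.37083835, -0.12160199,  0.99923778]), 'rotation': array([ 0.76495818, -0.00514318,  1.45736233])}
{'clock': 0.1, 'q': array([-1.20522736,  0.53709039, -0.00442432,  1.53872577,  0.00263199,
        1.06731911, -0.07116368]), 'dq': array([-0.001032  , -0.00102156,  0.00080093, -0.00316021, -0.00105296,
        0.00144875, -0.00147539]), 'joint_torque': array([ 2.09611797e-03, -5.72082317e+01,  9.93664004e-01, -2.52230555e+01,
       -5.62091614e-02,  1.34397077e-02,  4.22560538e-05]), 'tool_pos': array([0.27182262, 0.58987437, 0.25694576]), 'orientation': array([-3.14006247e+00,  1.48961342e-04,  2.70993489e+00]), 'contact_force': array([-0.34868416, -0.09192505, -0.61871964]), 'ft_torque': array([-0.00385249,  0.00838935,  0.00857109]), 'grasp_force': 0.0, 'opening': 0.0885107780554214}
```

View pics/top0.png

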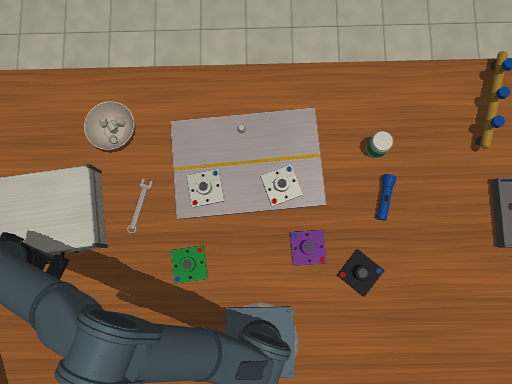

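View pics/scene0.png

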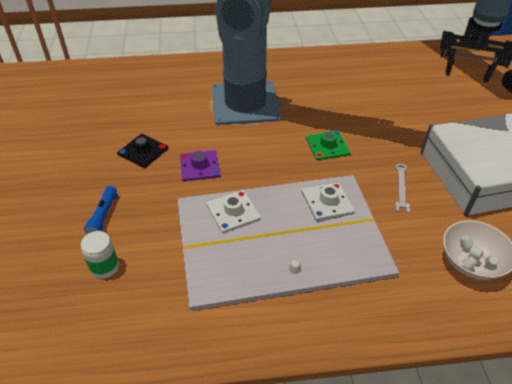

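The top view shows the left flange at about (206,187) with its red dot at (195,202) and blue at (215,173). The right flange is at (282,184), red (274,201), blue (295,170). The cap is at (241,128), and the scene view agrees.

```bash
cat > h.py <<'E'
import numpy as np,cv2
from scipy.spatial.transform import Rotation as R
from cell import *
def ray(m,u,v):
    f=192/np.tan(np.radians(m["fov_y"]/2))
    d=R.from_euler("xyz",m["rotation"]).apply([(u-m["cx"])/f,-(v-m["cy"])/f,-1]);return np.array(m["xyz"]),d
def world(m,u,v,z):
    c,d=ray(m,u,v);return c+d*(z-c[2])/d[2]
def blobs(img,color,amin=5):
    h=cv2.cvtColor(img,cv2.COLOR_RGB2HSV);H,S,V=[h[...,i].astype(int) for i in range(3)]
    m={"red":((H<8)|(H>172)),"blue":(H>100)&(H<125),"yellow":(H>20)&(H<30)}[color]&(S>130)&(V>70)
    n,l,s,c=cv2.connectedComponentsWithStats(m.astype(np.uint8));return [(c[i].round(2),s[i,4]) for i in range(1,n) if s[i,4]>=amin]
E
python3 - <<'E'
from h import *
for n in("top","scene"):
    im=cv2.imread(f"pics/{n}0.png")[:,:,::-1].copy();m=camera_model(n)
    for c in("red","blue"):
        for p,a in blobs(im,c):
            w=world(m,*p,.032)
            if .3<w[0]<.8 and abs(w[1])<.3: print(n,c,p,a,w.round(4))
m=camera_model("top")
for nm,p,z in(("yl",(175,167.5),.02),("yr",(319,156),.02),("c1",(171,122),.02),("c2",(315,108.5),.02),("c3",(326,204),.02),("c4",(178,218),.02),("cap",(241,128.5),.045),("bossL",(204,186),.064),("bossR",(282,184),.064)):print(nm,world(m,*p,z).round(4))
o=get_obs();print(R.from_euler("xyz",o["orientation"]).as_matrix().round(3))
E
```

```text
top red [273.74 200.74] 19 [ 0.4516 -0.0528  0.032 ]
top red [194.41 202.12] 17 [0.4519 0.2102 0.032 ]
top blue [288.6 168.6] 15 [ 0.5591 -0.1046  0.032 ]
top blue [215.  172.8] 15 [0.5497 0.1418 0.032 ]
top blue [294.21 235.  ] 19 [ 0.3374 -0.1173  0.032 ]
scene red [319.  154.5] 6 [0.3192 0.1871 0.032 ]
scene red [336.75 185.62] 8 [0.4503 0.2101 0.032 ]
scene red [240.93 193.6 ] 15 [ 0.4519 -0.0547  0.032 ]
scene blue [214.86 171.5 ] 14 [ 0.3581 -0.12    0.032 ]
scene blue [318.64 212.91] 11 [0.5432 0.1406 0.032 ]
scene blue [224.46 225.15] 13 [ 0.5579 -0.1065  0.032 ]
yl [0.5731 0.2789 0.02  ]
yr [ 0.603  -0.2089  0.02  ]
c1 [0.7333 0.2948 0.02  ]
c2 [ 0.7707 -0.2012  0.02  ]
c3 [ 0.4391 -0.2263  0.02  ]
c4 [0.4013 0.2666 0.02  ]
cap [0.6973 0.0525 0.045 ]
bossL [0.4999 0.174  0.064 ]
bossR [ 0.5016 -0.0804  0.064 ]
[[-0.908  0.418 -0.001]
 [ 0.418  0.908 -0.001]
 [-0.    -0.002 -1.   ]]
```

Call:
{"method": "jog_arm", "body": {"deltas": "-0.046 -0.039 0 0 0 -0.09 1; -0.092 -0.078 0 0 0 -0.18 1; -0.138 -0.117 0 0 0 -0.27 1; -0.184 -0.156 0 0 0 -0.36 1; -0.23 -0.195 0 0 0 -0.432 1", "squeeze": 10}}

```text
clock: 0.72
tool_pos: [0.3998, 0.3149, 0.2576]
orientation: [-3.141, -0.0, -3.139]
contact_force: [0.5, -0.9, -0.5]
opening: 0.0404
grasp_force: 0.0
```

Call:
{"method": "jog_arm", "body": {"deltas": "-0.02 -0.04 0.04 0 0 0 1; -0.04 -0.08 0.07 0 0 0 1; -0.053 -0.107 0.11 0 0 0 1; -0.053 -0.107 0.16 0 0 0 1; -0.053 -0.107 0.18 0 0 0 1"}}

```text
clock: 1.35
tool_pos: [0.4509, 0.2086, 0.0751]
orientation: [-3.139, -0.004, 3.141]
contact_force: [0.4, 0.0, -0.3]
opening: 0.0003
grasp_force: 0.0
```

```bash
python3 - <<'E'
from h import *
o=get_obs();m=camera_model("wrist");im=read_camera("wrist");cv2.imwrite("pics/w1.png",im[:,:,::-1]);print(o["tool_pos"],o["contact_force"],m)
for c in("red","blue"):
    for p,a in blobs(im,c,30):print(c,p,a,world(m,*p,.032).round(4))
im=read_camera("top");m=camera_model("top")
for c in("red","blue"):
    for p,a in blobs(im,c,8):
            w=world(m,*p,.032)
            if .4<w[0]<.8 and abs(w[1])<.3: print(c,p,a,w.round(4))
E
```

```text
[0.45089082 0.2086105  0.07509242] [ 0.43326402  0.02359232 -0.30377623] {'fov_y': 67.68136300441489, 'cx': 254.3410816197677, 'cy': 188.27560162088122, 'xyz': array([0.38244763, 0.20824165, 0.20243967]), 'rotation': array([-0.2639839 ,  0.00166246,  1.56897162])}
red [253.45 217.72] 277 [0.4479 0.2073 0.032 ]
red [273.74 200.74] 19 [ 0.4516 -0.0528  0.032 ]
blue [288.6 168.6] 15 [ 0.5591 -0.1046  0.032 ]
blue [215.  172.8] 15 [0.5497 0.1418 0.032 ]
```

View pics/w1.png

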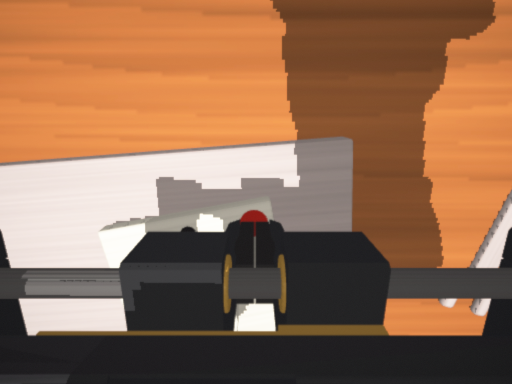

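The wrist view shows the red dot at (253,218), right under the closed fingertips. Next I press gently.

Call:
{"method": "jog_arm", "body": {"deltas": "0 0 0.014 0 0 0 1; 0 0 0.02 0 0 0 1; 0 0 0.023 0 0 0 1; 0 0 0.025 0 0 0 1; 0 0 0.026 0 0 0 1"}}

```text
clock: 2.08
tool_pos: [0.4525, 0.2101, 0.0522]
orientation: [3.141, 0.0, -3.141]
contact_force: [-2.3, -0.9, 12.0]
opening: 0.0004
grasp_force: 5.8
```

Call:
{"method": "jog_arm", "body": {"deltas": "0 0 0.001 0 0 0 1; 0 0 0.0015 0 0 0 1; 0 0 0.0015 0 0 0 1; 0 0 0.0015 0 0 0 1; 0 0 0.0015 0 0 0 1"}}

```text
clock: 2.7
tool_pos: [0.4525, 0.2101, 0.052]
orientation: [3.141, 0.0, -3.142]
contact_force: [-5.2, -1.8, 22.6]
opening: 0.0007
grasp_force: 10.9
```

```bash
python3 - <<'E'
from h import *
o=get_obs();print(o["tool_pos"],o["contact_force"])
im=read_camera("top");cv2.imwrite("pics/t2.png",im[:,:,::-1]);m=camera_model("top")
for c in("red","blue"):
    for p,a in blobs(im,c,8):
            w=world(m,*p,.032)
            if .4<w[0]<.8 and abs(w[1])<.3: print(c,p,a,w.round(4))
E
```

```text
[0.45253822 0.21008902 0.05195081] [-5.20618089 -1.80358003 22.60570918]
red [273.74 200.74] 19 [ 0.4516 -0.0528  0.032 ]
blue [288.6 168.6] 15 [ 0.5591 -0.1046  0.032 ]
blue [215.  172.8] 15 [0.5497 0.1418 0.032 ]
```

Call:
{"method": "jog_arm", "body": {"deltas": "0 0 -0.055 0 0 0 1; -0.049 -0.034 -0.055 0 0 0 1; -0.096 -0.068 -0.055 0 0 0 1; -0.096 -0.068 -0.04 0 0 0 1; -0.096 -0.068 -0.02 0 0 0 1"}}

```text
clock: 3.38
tool_pos: [0.5481, 0.1424, 0.0695]
orientation: [3.141, 0.0, 3.142]
contact_force: [-0.6, 0.2, -0.5]
opening: 0.0004
grasp_force: 0.0
```

Call:
{"method": "jog_arm", "body": {"deltas": "0 0 0.01 0 0 0 1; 0 0 0.013 0 0 0 1; 0 0 0.015 0 0 0 1; 0 0 0.017 0 0 0 1; 0 0 0.018 0 0 0 1"}}

```text
clock: 4.0
tool_pos: [0.5486, 0.1422, 0.0526]
orientation: [3.141, 0.001, -3.141]
contact_force: [-0.7, -0.6, 4.6]
opening: 0.0003
grasp_force: 2.5
```

Call:
{"method": "jog_arm", "body": {"deltas": "0 0 0.001 0 0 0 1; 0 0 0.002 0 0 0 1; 0 0 0.0025 0 0 0 1; 0 0 0.0025 0 0 0 1; 0 0 0.0025 0 0 0 1"}}

```text
clock: 4.62
tool_pos: [0.5487, 0.1421, 0.0522]
orientation: [3.141, 0.0, 3.142]
contact_force: [-6.7, -2.8, 24.7]
opening: 0.0003
grasp_force: 12.1
```

```bash
python3 - <<'E'
from h import *
o=get_obs();print(o["tool_pos"],o["contact_force"])
im=read_camera("top");m=camera_model("top")
for c in("red","blue"):
    for p,a in blobs(im,c,8):
            w=world(m,*p,.032)
            if .4<w[0]<.8 and abs(w[1])<.3: print(c,p,a,w.round(4))
E
```

```text
[0.5486847  0.14209038 0.05215131] [-6.69284826 -2.8229408  24.66477886]
red [273.74 200.74] 19 [ 0.4516 -0.0528  0.032 ]
blue [288.71 168.5 ] 14 [ 0.5594 -0.105   0.032 ]
```

```bash
python3 - <<'E'
from h import *
im=read_camera("scene");cv2.imwrite("pics/scene_Lblue.png",im[:,:,::-1])
a=cv2.imread("pics/scene0.png")[:,:,::-1].copy()
for i in(a,im):
    print([(p,n) for p,n in blobs(i,"red") if 300<p[0]<350 and p[1]>170])
def crop(i):return cv2.resize(i[175:230,295:360],None,fx=6,fy=6,interpolation=0)
cv2.imwrite("pics/cmp.png",np.hstack([crop(a),crop(im)])[:,:,::-1])
E
```

```text
[(array([336.75, 185.62]), np.int32(8))]
[(array([336. , 183.5]), np.int32(6))]
```

Call:
{"method": "jog_arm", "body": {"deltas": "0 0 -0.05 0 0 0 1; 0.02 -0.045 -0.055 0 0 0 1; 0.045 -0.1 -0.055 0 0 0 1; 0.07 -0.15 -0.05 0 0 0 1; 0.095 -0.194 -0.04 0 0 0 1"}}

```text
clock: 5.35
tool_pos: [0.4531, -0.054, 0.0902]
orientation: [-3.141, 0.002, 3.141]
contact_force: [-0.0, -1.0, 0.1]
opening: 0.0005
grasp_force: 0.0
```

View pics/cmp.png

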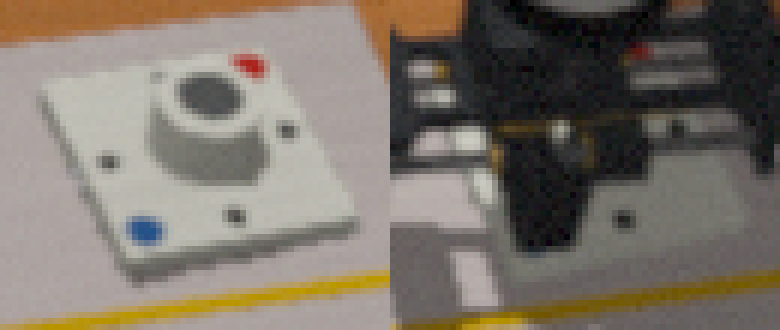

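The left crop shows a dark gap under the blue corner at rest, and the red dot looks higher when blue is pressed. That suggests the left flange rocks, so I'll descend slowly on the right for a clear comparison.

Call:
{"method": "jog_arm", "body": {"deltas": "0 0 0.02 0 0 0 1; 0 0 0.031 0 0 0 1; 0 0 0.033 0 0 0 1; 0 0 0.033 0 0 0 1; 0 0 0.033 0 0 0 1"}}

```text
clock: 5.98
tool_pos: [0.4539, -0.0516, 0.0571]
orientation: [3.142, 0.001, -3.14]
contact_force: [-0.3, -0.5, 0.0]
opening: 0.0004
grasp_force: 0.0
```

Call:
{"method": "jog_arm", "body": {"deltas": "0 0 0.002 0 0 0 1; 0 0 0.004 0 0 0 1; 0 0 0.006 0 0 0 1; 0 0 0.0075 0 0 0 1; 0 0 0.0075 0 0 0 1"}}

```text
clock: 6.6
tool_pos: [0.4535, -0.052, 0.0513]
orientation: [3.142, 0.0, 3.142]
contact_force: [-9.5, 0.6, 37.9]
opening: 0.0003
grasp_force: 19.1
```

Call:
{"method": "jog_arm", "body": {"deltas": "0 0 -0.055 0 0 0 1; -0.054 -0.026 -0.055 0 0 0 1; -0.106 -0.051 -0.055 0 0 0 1; -0.106 -0.051 -0.025 0 0 0 1; -0.106 -0.051 -0.008 0 0 0 1"}}

```text
clock: 7.22
tool_pos: [0.5585, -0.103, 0.0556]
orientation: [3.141, -0.002, 3.141]
contact_force: [-0.4, 0.4, -0.7]
opening: 0.0008
grasp_force: 0.0
```

Call:
{"method": "jog_arm", "body": {"deltas": "0 0 0 0 0 0 1; 0 0 0.001 0 0 0 1; 0 0 0.002 0 0 0 1; 0 0 0.002 0 0 0 1; 0 0 0.002 0 0 0 1"}}

```text
clock: 7.85
tool_pos: [0.5596, -0.103, 0.0556]
orientation: [-3.142, 0.001, -3.141]
contact_force: [0.7, 0.2, 0.7]
opening: 0.0006
grasp_force: 0.0
```

Call:
{"method": "jog_arm", "body": {"deltas": "0 0 0.001 0 0 0 1; 0 0 0.002 0 0 0 1; 0 0 0.002 0 0 0 1; 0 0 0.002 0 0 0 1; 0 0 0.002 0 0 0 1"}}

```text
clock: 8.48
tool_pos: [0.5594, -0.103, 0.0532]
orientation: [-3.142, 0.0, -3.141]
contact_force: [-1.0, -1.0, -0.3]
opening: 0.0005
grasp_force: 0.0
```

Call:
{"method": "jog_arm", "body": {"deltas": "0 0 0.001 0 0 0 1; 0 0 0.002 0 0 0 1; 0 0 0.003 0 0 0 1; 0 0 0.004 0 0 0 1; 0 0 0.004 0 0 0 1"}}

```text
clock: 9.1
tool_pos: [0.5595, -0.103, 0.0514]
orientation: [3.141, -0.0, -3.142]
contact_force: [-7.3, 1.7, 24.6]
opening: 0.0006
grasp_force: 12.5
```

```bash
python3 - <<'E'
from h import *
o=get_obs();print(o["tool_pos"],o["contact_force"])
im=read_camera("scene");cv2.imwrite("pics/scene_Rblue.png",im[:,:,::-1])
a=cv2.imread("pics/scene0.png")[:,:,::-1].copy()
for i in(a,im):
    print([(c,p,n) for c in("red","blue") for p,n in blobs(i,c,4) if 200<p[0]<350 and p[1]>175])
def crop(i):return cv2.resize(i[175:230,295:360],None,fx=6,fy=6,interpolation=0)
def crop2(i):return cv2.resize(i[183:238,200:265],None,fx=6,fy=6,interpolation=0)
cv2.imwrite("pics/cmp2.png",cv2.resize(np.vstack([np.hstack([crop(a),crop(im)]),np.hstack([crop2(a),crop2(im)])]),None,fx=.88,fy=.88)[:,:,::-1])
E
```

```text
[ 0.55947709 -0.10299146  0.05138779] [-7.28227497  1.68786257 24.58643633]
[('red', array([336.75, 185.62]), np.int32(8)), ('red', array([240.93, 193.6 ]), np.int32(15)), ('blue', array([318.64, 212.91]), np.int32(11)), ('blue', array([224.46, 225.15]), np.int32(13))]
[('red', array([336.71, 185.43]), np.int32(7)), ('red', array([241., 194.]), np.int32(15)), ('blue', array([318.83, 212.92]), np.int32(12))]
```

View pics/cmp2.png

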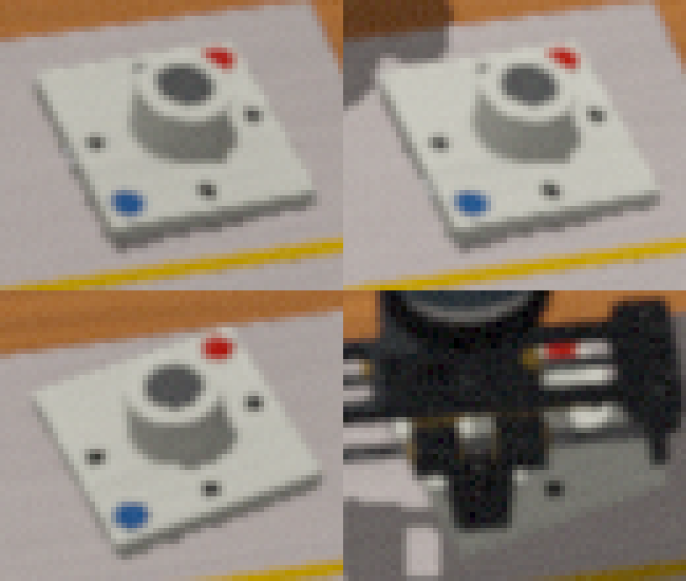

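Right blue at rest was already at the flat height, with no force down to 53 mm and hard contact at 51.4 mm. The left flange's hard contacts are about 0.7 mm higher at both corners, which fits a tilted plate. To confirm, I'll probe right red slowly.

Call:
{"method": "jog_arm", "body": {"deltas": "0 0 -0.05 0 0 0 1; 0.053 0.026 -0.055 0 0 0 1; 0.106 0.051 -0.053 0 0 0 1; 0.106 0.051 -0.025 0 0 0 1; 0.106 0.051 -0.005 0 0 0 1"}}

```text
clock: 9.78
tool_pos: [0.453, -0.0516, 0.0539]
orientation: [3.141, 0.0, -3.141]
contact_force: [-0.2, -0.0, 0.3]
opening: 0.0005
grasp_force: 0.0
```

Call:
{"method": "jog_arm", "body": {"deltas": "0 0 0.001 0 0 0 1; 0 0 0.001 0 0 0 1; 0 0 0.001 0 0 0 1; 0 0 0.001 0 0 0 1; 0 0 0.001 0 0 0 1"}}

```text
clock: 10.4
tool_pos: [0.4536, -0.052, 0.0535]
orientation: [-3.142, 0.001, -3.141]
contact_force: [0.1, 0.5, 0.1]
opening: 0.0006
grasp_force: 0.0
```

Call:
{"method": "jog_arm", "body": {"deltas": "0 0 -0.05 0 0 0 1; -0.025 0.05 -0.055 0 0 0 1; -0.05 0.1 -0.055 0 0 0 1; -0.073 0.15 -0.05 0 0 0 1; -0.095 0.194 -0.02 0 0 0 1"}}

```text
clock: 11.02
tool_pos: [0.5507, 0.1447, 0.0746]
orientation: [3.14, 0.004, -3.141]
contact_force: [0.1, -0.1, 1.1]
opening: 0.0007
grasp_force: 0.0
```

Call:
{"method": "jog_arm", "body": {"deltas": "0 0 0.01 0 0 0 1; 0 0 0.017 0 0 0 1; 0 0 0.018 0 0 0 1; 0 0 0.018 0 0 0 1; 0 0 0.018 0 0 0 1"}}

```text
clock: 11.65
tool_pos: [0.5487, 0.1414, 0.0559]
orientation: [3.141, 0.001, 3.141]
contact_force: [0.9, 0.2, -0.3]
opening: 0.0005
grasp_force: 0.1
```

Call:
{"method": "jog_arm", "body": {"deltas": "0 0 0.001 0 0 0 1; 0 0 0.0015 0 0 0 1; 0 0 0.002 0 0 0 1; 0 0 0.002 0 0 0 1; 0 0 0.002 0 0 0 1"}}

```text
clock: 12.28
tool_pos: [0.5484, 0.142, 0.0532]
orientation: [-3.142, 0.0, -3.141]
contact_force: [0.5, -0.8, -0.2]
opening: 0.0001
grasp_force: 0.0
```

Call:
{"method": "jog_arm", "body": {"deltas": "0 0 -0.05 0 0 0 1; 0.048 0.034 -0.055 0 0 0 1; 0.096 0.068 -0.055 0 0 0 1; 0.096 0.068 -0.025 0 0 0 1; 0.096 0.068 -0.006 0 0 0 1"}}

```text
clock: 12.9
tool_pos: [0.4515, 0.2107, 0.0587]
orientation: [3.141, -0.0, -3.139]
contact_force: [1.0, -0.3, 0.1]
opening: 0.0007
grasp_force: 0.0
```

Call:
{"method": "jog_arm", "body": {"deltas": "0 0 0.002 0 0 0 1; 0 0 0.003 0 0 0 1; 0 0 0.004 0 0 0 1; 0 0 0.005 0 0 0 1; 0 0 0.005 0 0 0 1"}}

```text
clock: 13.52
tool_pos: [0.4525, 0.21, 0.0544]
orientation: [3.141, 0.0, -3.141]
contact_force: [0.7, 0.4, 0.3]
opening: 0.0005
grasp_force: 0.0
```

```bash
python3 - <<'E'
from h import *
o=get_obs();print(o["tool_pos"],o["contact_force"])
im=read_camera("scene");cv2.imwrite("pics/scene_Lred.png",im[:,:,::-1])
a=cv2.imread("pics/scene0.png")[:,:,::-1].copy()
for i in(a,im):
    print([(c,p,n) for c in("red","blue") for p,n in blobs(i,c,4) if 200<p[0]<350 and p[1]>175])
def crop(i):return cv2.resize(i[175:230,295:360],None,fx=6,fy=6,interpolation=0)
cv2.imwrite("pics/cmp3.png",np.hstack([crop(a),crop(im)])[:,:,::-1])
E
```

```text
[0.45246627 0.2100448  0.05442732] [0.71540449 0.42721272 0.28847038]
[('red', array([336.75, 185.62]), np.int32(8)), ('red', array([240.93, 193.6 ]), np.int32(15)), ('blue', array([318.64, 212.91]), np.int32(11)), ('blue', array([224.46, 225.15]), np.int32(13))]
[('red', array([240.93, 193.6 ]), np.int32(15)), ('blue', array([318.64, 212.91]), np.int32(11)), ('blue', array([224.5, 225. ]), np.int32(12))]
```

View pics/cmp3.png

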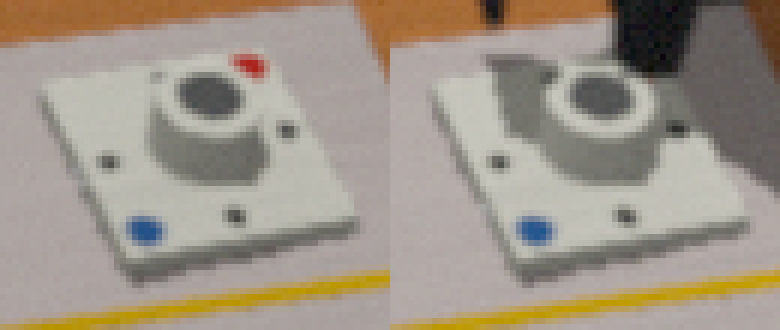

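No contact yet at 54.4 mm and blue is unmoved at (318.6,212.9). Now I press red on the left and watch the blue dot.

Call:
{"method": "jog_arm", "body": {"deltas": "0 0 0.001 0 0 0 1; 0 0 0.0015 0 0 0 1; 0 0 0.002 0 0 0 1; 0 0 0.002 0 0 0 1; 0 0 0.002 0 0 0 1"}}

```text
clock: 14.2
tool_pos: [0.4523, 0.21, 0.0524]
orientation: [-3.142, 0.0, -3.141]
contact_force: [-1.1, 0.3, 4.5]
opening: 0.0005
grasp_force: 2.4
```

Call:
{"method": "jog_arm", "body": {"deltas": "0 0 0.001 0 0 0 1; 0 0 0.0015 0 0 0 1; 0 0 0.002 0 0 0 1; 0 0 0.002 0 0 0 1; 0 0 0.002 0 0 0 1"}}

```text
clock: 14.82
tool_pos: [0.4523, 0.2099, 0.0519]
orientation: [-3.141, -0.0, -3.142]
contact_force: [-6.6, -3.1, 26.9]
opening: 0.0004
grasp_force: 13.8
```

```bash
python3 - <<'E'
from h import *
o=get_obs();print(o["tool_pos"],o["contact_force"])
im=read_camera("scene");cv2.imwrite("pics/scene_Lred2.png",im[:,:,::-1])
a=cv2.imread("pics/scene_Lred.png")[:,:,::-1].copy()
print([(c,p,n) for c in("red","blue") for p,n in blobs(im,c,4) if 200<p[0]<350 and p[1]>175])
# subpixel shift of the far corner regions by phase correlation
g=lambda i,s:np.float32(cv2.cvtColor(np.ascontiguousarray(i),cv2.COLOR_RGB2GRAY))[s]
for nm,s in(("L far corner",np.s_[205:225,305:333]),("L boss",np.s_[180:208,318:340]),("R",np.s_[205:235,210:250])):
    w=cv2.createHanningWindow(g(a,s).shape[::-1],cv2.CV_32F)
    print(nm,cv2.phaseCorrelate(g(a,s),g(im,s),w))
E
```

```text
[0.45231632 0.20991723 0.05188324] [-6.58344466 -3.05470974 26.85972374]
[('red', array([240.93, 193.6 ]), np.int32(15)), ('blue', array([318.64, 212.91]), np.int32(11)), ('blue', array([224.5, 225. ]), np.int32(12))]
L far corner ((0.012159485441598505, 0.037573138296323805), 0.955179754892985)
L boss ((-0.14148667339384602, -0.11282576083422846), 1.0711754202842712)
R ((0.1004379460956315, 0.0682784421168563), 0.9029924917221069)
```

```bash
python3 - <<'E'
from h import *
L=lambda n:np.float32(cv2.cvtColor(cv2.imread(f"pics/{n}.png"),cv2.COLOR_BGR2GRAY))
def hole(g,u,v,r=3):
    p=cv2.resize(g[v-r:v+r+1,u-r:u+r+1],None,fx=1,fy=1);w=np.clip(np.median(p)-15-p,0,None)
    y,x=np.mgrid[-r:r+1,-r:r+1];return (round(float((w*x).sum()/w.sum()+u),2),round(float((w*y).sum()/w.sum()+v),2))
for n in("scene0","scene_Lblue","scene_Rblue","scene_Lred","scene_Lred2"):
    g=L(n);print(n,"L",hole(g,334,211),hole(g,343,196),hole(g,313,202),"R",hole(g,240,220))
E
```

```text
scene0 L (334.01, 210.89) (342.39, 196.31) (312.62, 201.59) R (239.56, 220.19)
scene_Lblue L (333.53, 211.2) (342.36, 196.42) (315.2, 202.22) R (239.55, 220.2)
scene_Rblue L (333.98, 210.82) (342.45, 196.33) (312.7, 201.67) R (239.47, 220.13)
scene_Lred L (334.01, 210.84) (342.29, 195.81) (312.66, 201.61) R (239.56, 220.2)
scene_Lred2 L (334.04, 210.75) (342.38, 195.78) (312.71, 201.68) R (239.58, 220.19)
```

Pressing left blue shifted the left hole by about 0.5 px, which suggests the left flange rocks. One decisive check remains: press right red and watch right blue, which isn't hidden in that pose.

Call:
{"method": "jog_arm", "body": {"deltas": "0 0 -0.05 0 0 0 1; 0 -0.06 -0.055 0 0 0 1; 0 -0.12 -0.055 0 0 0 1; 0 -0.18 -0.055 0 0 0 1; 0 -0.24 -0.055 0 0 0 1"}}

```text
clock: 15.5
tool_pos: [0.4524, -0.0318, 0.1052]
orientation: [-3.142, 0.001, -3.141]
contact_force: [0.7, -1.2, -0.6]
opening: 0.0005
grasp_force: 0.0
```

Call:
{"method": "jog_arm", "body": {"deltas": "0 -0.022 0.03 0 0 0 1; 0 -0.022 0.045 0 0 0 1; 0 -0.022 0.052 0 0 0 1; 0 -0.022 0.055 0 0 0 1; 0 -0.022 0.056 0 0 0 1"}}

```text
clock: 16.12
tool_pos: [0.4522, -0.0504, 0.0513]
orientation: [3.141, -0.001, -3.139]
contact_force: [-11.6, 1.4, 45.4]
opening: 0.0008
grasp_force: 23.0
```

```bash
python3 - <<'E'
from h import *
o=get_obs();print(o["tool_pos"],o["contact_force"])
im=read_camera("scene");cv2.imwrite("pics/scene_Rred.png",im[:,:,::-1])
print([(c,p,n) for c in("red","blue") for p,n in blobs(im,c,4) if 200<p[0]<350 and p[1]>175])
E
```

```text
[ 0.45217034 -0.05038629  0.05126647] [-11.6484412    1.38994092  45.3721047 ]
[('red', array([336.88, 185.62]), np.int32(8)), ('blue', array([318.83, 212.92]), np.int32(12)), ('blue', array([224.46, 225.15]), np.int32(13))]
```

Right blue stays exactly put, so the right flange is sound and the left one rocks. Next I move behind the left flange with the fingers half open, turned to its yaw.

Call:
{"method": "jog_arm", "body": {"deltas": "0 0 -0.055 0 0 0 1; 0.01 0.05 -0.065 0 0 -0.05 0; 0.02 0.1 -0.065 0 0 -0.1 0; 0.035 0.16 -0.065 0 0 -0.15 0; 0.045 0.21 -0.065 0 0 -0.175 0"}}

```text
clock: 16.8
tool_pos: [0.4062, 0.1619, 0.1148]
orientation: [3.141, 0.001, -2.961]
contact_force: [0.4, -0.4, 0.0]
opening: 0.0384
grasp_force: 0.0
```

Call:
{"method": "jog_arm", "body": {"deltas": "0 0 0 0 0 0 0; 0 0 0.02 0 0 0 0; 0 0 0.04 0 0 0 0; 0 0 0.04 0 0 0 0; 0 0 0.04 0 0 0 0"}}

```text
clock: 17.42
tool_pos: [0.4076, 0.1579, 0.0748]
orientation: [-3.142, 0.001, -2.966]
contact_force: [-0.7, -0.6, 0.2]
opening: 0.044
grasp_force: 0.0
```

```bash
python3 - <<'E'
from h import *
o=get_obs();print(o["tool_pos"],o["orientation"],o["opening"])
im=read_camera("top");m=camera_model("top")
for c in("red","blue"):
    for p,a in blobs(im,c,8):
            w=world(m,*p,.032)
            if .4<w[0]<.8 and abs(w[1])<.3: print(c,p,a,w.round(4))
cv2.imwrite("pics/sc4.png",read_camera("scene")[:,:,::-1])
E
```

```text
[0.407634   0.15794785 0.07479852] [-3.14157329e+00  5.32344637e-04 -2.96639864e+00] 0.04401388251428756
red [273.65 200.65] 20 [ 0.4519 -0.0525  0.032 ]
blue [288.71 168.5 ] 14 [ 0.5594 -0.105   0.032 ]
blue [215.   172.64] 14 [0.5502 0.1418 0.032 ]
```

View pics/sc4.png

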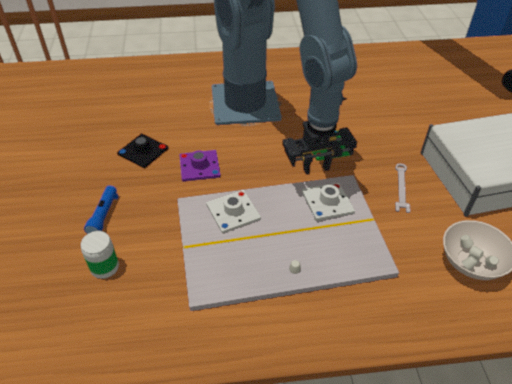

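The gripper is behind the left flange, at about (320,155), and clear of the green look-alike. I descend and push.

Call:
{"method": "jog_arm", "body": {"deltas": "0 0 0.015 0 0 0 0; 0 0 0.025 0 0 0 0; 0 0 0.031 0 0 0 0; -0.01 0 0.031 0 0 0 0; -0.015 0 0.031 0 0 0 0"}}

```text
clock: 18.15
tool_pos: [0.4234, 0.1609, 0.0434]
orientation: [3.141, 0.001, -2.967]
contact_force: [-0.2, 0.3, 0.5]
opening: 0.0445
grasp_force: 0.0
```

Call:
{"method": "jog_arm", "body": {"deltas": "-0.008 0 0 0 0 0 0; -0.016 0 0 0 0 0 0; -0.024 0 0 0 0 0 0; -0.032 0 0 0 0 0 0; -0.04 0 0 0 0 0 0"}}

```text
clock: 18.77
tool_pos: [0.4588, 0.167, 0.0429]
orientation: [-3.141, -0.006, -2.966]
contact_force: [-9.5, -1.9, 9.4]
opening: 0.0439
grasp_force: 4.8
```

```bash
cat > st.py <<'E'
from h import *
import sys
o=get_obs();print(o["tool_pos"],o["contact_force"])
im=read_camera("top");m=camera_model("top");P=np.array([.588,.035]);t=.061
for c in("red","blue"):
    for p,a in blobs(im,c,8):
            w=world(m,*p,.032)
            if .4<w[0]<.8 and abs(w[1])<.3: print(c,w.round(4),a)
cv2.imwrite("pics/"+sys.argv[1]+"t.png",im[:,:,::-1])
i=read_camera("scene");m=camera_model("scene")
for c in("red","blue"):
    for p,a in blobs(i,c,4):
            w=world(m,*p,.032)
            if .4<w[0]<.8 and abs(w[1])<.3: print("s",c,w.round(4),a)
cv2.imwrite("pics/"+sys.argv[1]+".png",cv2.resize(i[140:290,190:390],None,fx=4,fy=4)[:,:,::-1])
E
python3 st.py s5
```

```text
[0.45882194 0.16697077 0.04285204] [-9.52291334 -1.86959126  9.4301367 ]
red [ 0.4516 -0.0528  0.032 ] 19
blue [0.5726 0.1467 0.032 ] 15
blue [ 0.5591 -0.1046  0.032 ] 15
s red [0.4732 0.2133 0.032 ] 16
s red [ 0.4519 -0.0547  0.032 ] 15
s blue [0.574  0.1446 0.032 ] 12
s blue [ 0.5574 -0.1064  0.032 ] 12
```

View pics/s5.png

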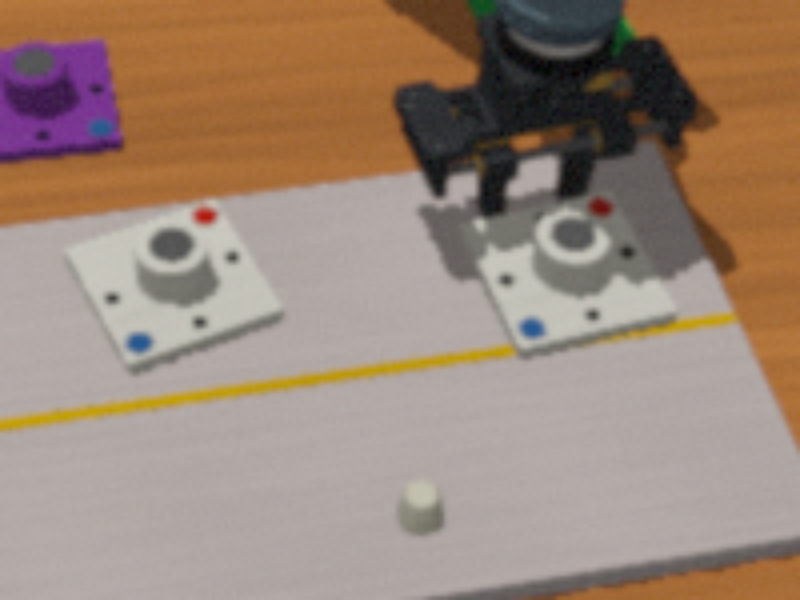

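The flange is sliding squarely ahead of the fingers, now moved about 22 mm, and the cap is well clear. I continue.

Call:
{"method": "jog_arm", "body": {"deltas": "-0.01 0 -0.0005 0 0 0 0; -0.02 0 -0.001 0 0 0 0; -0.03 0 -0.001 0 0 0 0; -0.04 0 -0.001 0 0 0 0; -0.05 0 -0.001 0 0 0 0"}}

```text
clock: 19.5
tool_pos: [0.5105, 0.1762, 0.0442]
orientation: [-3.141, -0.002, -2.966]
contact_force: [-6.3, -0.8, 4.1]
opening: 0.0441
grasp_force: 3.1
```

Call:
{"method": "jog_arm", "body": {"deltas": "-0.01 0 0 0 0 0 0; -0.02 0 0 0 0 0 0; -0.03 0 0 0 0 0 0; -0.04 0 0 0 0 0 0; -0.05 0 0 0 0 0 0"}}

```text
clock: 20.12
tool_pos: [0.5598, 0.185, 0.0442]
orientation: [-3.141, -0.002, -2.966]
contact_force: [-6.0, -1.4, 3.6]
opening: 0.0442
grasp_force: 2.6
```

```bash
python3 st.py s6
```

```text
[0.55976323 0.18498763 0.04422372] [-6.03350254 -1.36338242  3.6222048 ]
red [ 0.4516 -0.0528  0.032 ] 19
blue [0.6722 0.1627 0.032 ] 13
blue [ 0.5591 -0.1046  0.032 ] 15
s red [ 0.4515 -0.0548  0.032 ] 14
s red [0.5764 0.2296 0.032 ] 18
s blue [ 0.5574 -0.1064  0.032 ] 12
s blue [0.6738 0.1618 0.032 ] 16
```

Call:
{"method": "jog_arm", "body": {"deltas": "-0.01 0 0 0 0 0 0; -0.02 0 0 0 0 0 0; -0.03 0 0 0 0 0 0; -0.038 0 0 0 0 0 0; -0.043 0 0 0 0 0 0"}}

```text
clock: 20.85
tool_pos: [0.6028, 0.1925, 0.0442]
orientation: [-3.142, 0.0, -2.966]
contact_force: [-5.4, -0.4, 3.0]
opening: 0.0442
grasp_force: 2.4
```

Call:
{"method": "jog_arm", "body": {"deltas": "0.01 0 0 0 0 0 0; 0.04 0 0 0 0 0 0; 0.05 0 -0.04 0 0 0 0; 0.06 0 -0.1 0 0 0 0; 0.1 0 -0.15 0 0 0 0"}}

```text
clock: 21.48
tool_pos: [0.5063, 0.1757, 0.1957]
orientation: [3.141, 0.006, -2.967]
contact_force: [0.4, -0.1, 0.4]
opening: 0.044
grasp_force: 0.0
```

```bash
python3 st.py s7
```

```text
[0.50625753 0.1756932  0.19567269] [ 0.42324498 -0.050449    0.35634571]
red [ 0.4516 -0.0528  0.032 ] 19
blue [0.7164 0.1704 0.032 ] 15
blue [ 0.5594 -0.105   0.032 ] 14
s red [ 0.4519 -0.0547  0.032 ] 15
s red [0.6189 0.2365 0.032 ] 17
s blue [ 0.5579 -0.1065  0.032 ] 13
s blue [0.7163 0.1688 0.032 ] 17
```

View pics/s7.png

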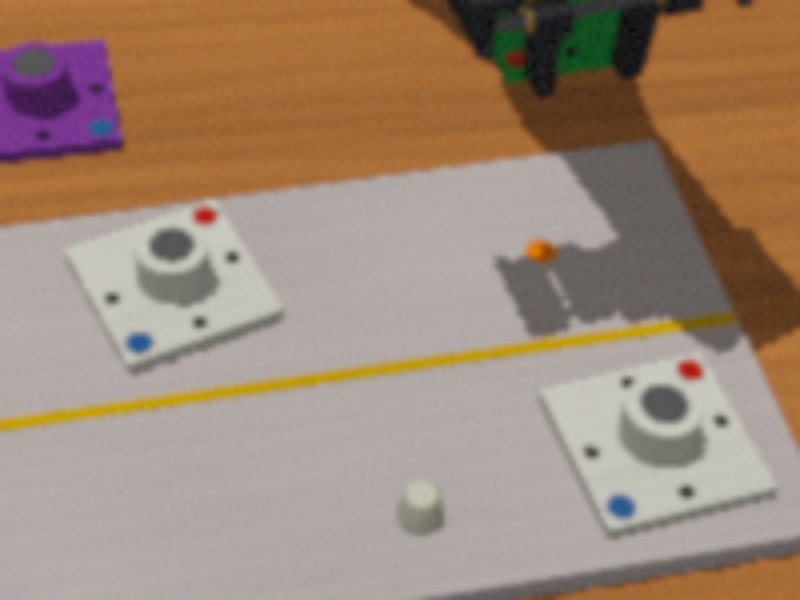

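The orange lump at (540,250) is exposed. The left flange lies flat beyond the yellow line, its centre about x = 0.09, y = 0.16 in the plate's frame. The right flange and the cap are unmoved.

```bash
python3 -c "
from cell import *
print(finish_job())"
```

```text
the job is handed in; nothing more can be done
None
```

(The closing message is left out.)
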